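Sorting goldsmith's offcuts by metal for melting

ROBOT

A 6-joint arm with a two-finger parallel gripper is mounted at the origin on the work surface. World frame = base frame: x ahead of the robot, y to its left, z up, the work surface at z = 0. Lengths are in m, angles in rad, forces in N, time in s.
With the tool pointing down it reaches from about 0.35 to 0.85 m from the base axis. Payload 8.1 kg.
Tool frame: the origin (TCP) lies midway between the tips of the shut fingers; the grasp point (between the pads) lies 19 mm behind it (robot.grip_point_offset is the distance from the TCP to the grasp point, in m); z points along the fingers, y is the line along which they close (so a half turn about z gives the same grasp; the last joint's range is limited). The gripper opens to 93 mm and grips with 3 to 60 N. Pads are 15 mm wide; open, the fingers measure 128 mm over their backs; the gripper's body (75 mm by 188 mm) begins 65 mm behind the grasp point.
Start: joints at [-1.264, 0.13, 1.488, -0, 1.523, -0.085], TCP at [0.229, -0.555, 0.219] pointing down, gripper open.
Joint ranges: [-2.96, 2.96], [-0.89, 2.26], [0.02, 2.5], [-1.34, 4.48], [0, 2.73], [-2.66, 2.66]. Speed limits (rad/s): [2.39, 2.39, 2.79, 3.14, 3.14, 3.14].

INTERFACE

Orientations are given as a rotation vector (axis times angle).
In Python, from plant import robot, read_camera, job gives the robot as it stands.
- The arm moves only by the shell command python3 -m inch 'ROWS' [FORCE]. ROWS is JSON, one flat list of numbers, 5 for each row, row after row: the shift along the world's x, y, z in mm, then the turn about the world's z in degrees, then the opening in per cent of the stroke, from 0 (shut) to 100 (fully open). In form: [dx, dy, dz, yaw, hand, dx, dy, dz, yaw, hand, ...]. A call has 1 to 10 rows; each row is the pose to reach, as a shift and turn from the pose commanded when the call began; what a row does not reach only later rows make up. A row lasts 1/12 s, in which the tool goes at most 41.7 mm and 7.16 degrees, less where a joint would pass 70% of its speed; a pose out of reach is approached as far as the arm can. A call with a gripper value outside its range is refused whole. The fingers move at their own pace and stop on an object; FORCE is the grip in N (left out, the last holds). Time passes only in rows, so rows that repeat a pose let the fingers close. It gives the time, the measured TCP pose, the force, the opening and the grip force at its end, in the units of the state.
- robot.read_state(): the state, without advancing time (a new reading comes with each control period).
- read_camera(name): name is "scene" or "top" or "wrist"; returns a dict with "image" (400x640x3 uint8, blue, green, red), "K" (3x3 intrinsics, pixels), "extrinsics" (4x4, takes a point from world to camera coordinates); the wrist camera has in their place "mount" (4x4, takes a point from camera to tool coordinates, whose origin is the TCP and whose axes are the flange's). Camera axes: x right, y down, z forward; pixel columns grow to the right and rows downward; lengths in m; the calibration is good to about 2 mm. A picture is of the moment at which its call begins: read the wrist's pose just before it. There is no depth.
- job.close_job(): hands the job in; it is judged then, once.
The state is a dict: "t": time; "q": joint angles; "dq": joint speeds; "joint_torque": joint torques, N m; "tool_pos": TCP position; "orientation": TCP orientation; "force": force on the tool from outside, world axes, zero at the start; "wrist_torque": the same for the moment, N m; "opening": finger opening in m; "gripper_force": force on a finger pad.
Only numpy, scipy, OpenCV 4.12 (cv2) and the standard library are available. Lean on these libraries where they do the work, as an engineer would, in place of code of your own. Each camera call takes 0.05 s, during which the arm holds its last target. There are 200 camera calls.

TASK

Sort the five metal offcuts on the goldsmith's bench for melting: the silver tube goes in the blue tray, both copper pieces in the green tray and both brass pieces in the red tray. Put the silver away first, before any other piece goes into a tray. Every piece must end lying flat on its tray's floor, side by side and not stacked, and the amber jar and the wooden bur stand must be left standing where they are.

Things in the scene. Friction and masses are not known exactly. Their poses are not given: they have to be found in the camera images.
- silver_tube_mid (a point): short piece of pale silver tube standing on its end, a ring 42 mm across outside, 32 mm bore, 16 mm high, about 90 g; the point is its centre, 8 mm above its underside, z up along the bore
- copper_bar_mid (a point): reddish copper: a square bar offcut, 56 mm long, 20 mm wide and 18 mm high, lying flat on the bench, about 180 g; the point is its centre, 9 mm above its underside, its x axis along the 56 mm length, z up
- copper_disc_mid (a point): reddish copper: a flat round disc, 42 mm across and 14 mm thick, lying flat on the bench, about 170 g; the point is its centre, 7 mm above its underside, z up
- brass_bar_mid (a point): yellow brass: a square bar offcut, 56 mm long, 20 mm wide and 18 mm high, lying flat on the bench, about 180 g; the point is its centre, 9 mm above its underside, its x axis along the 56 mm length, z up
- brass_disc_mid (a point): yellow brass: a flat round disc, 42 mm across and 14 mm thick, lying flat on the bench, about 170 g; the point is its centre, 7 mm above its underside, z up
- blue_tray: blue, for silver: open square sorting tray, 130 x 130 mm outside, walls 5 mm thick and 20 mm high in all, floor 4 mm thick, fixed to the bench; origin at the centre of its underside on the bench top, x and y along its sides, z up
- green_tray: green, for copper: open square sorting tray, 130 x 130 mm outside, walls 5 mm thick and 20 mm high in all, floor 4 mm thick, fixed to the bench; origin at the centre of its underside on the bench top, x and y along its sides, z up
- red_tray: red, for brass: open square sorting tray, 130 x 130 mm outside, walls 5 mm thick and 20 mm high in all, floor 4 mm thick, fixed to the bench; origin at the centre of its underside on the bench top, x and y along its sides, z up
- jar: closed amber glass jar with a black cap, 40 mm across and 60 mm high, loose, upright among the offcuts, to be left alone; origin at the centre of its underside, z up
- bur_stand: round light-wood stand, 48 mm across and 28 mm high, with six thin dark steel burs standing in it up to 59 mm, loose, upright among the offcuts, to be left alone; origin at the centre of its underside, z up

How it is judged:
On the way:
1. the silver tube lies released in the blue tray while no copper or brass piece is in any tray (x of silver_tube_mid in the frame of blue_tray between -0.056 and 0.056 m and y of silver_tube_mid in the frame of blue_tray between -0.056 and 0.056 m and z of silver_tube_mid in the frame of blue_tray between 0.004 and 0.018 m and contact force between the fingers and silver_tube below 0.1 N and horizontal distance between each of copper_bar_mid, copper_disc_mid, brass_bar_mid, brass_disc_mid and blue_tray above 0.08 m and horizontal distance between each of copper_bar_mid, copper_disc_mid, brass_bar_mid, brass_disc_mid and green_tray above 0.08 m and horizontal distance between each of copper_bar_mid, copper_disc_mid, brass_bar_mid, brass_disc_mid and red_tray above 0.08 m), for 0.2 s.
At the end, for the whole second after the job is handed in: the silver tube in the blue tray, both copper pieces in the green tray and both brass pieces in the red tray, each with its centre within 56 mm of the tray's centre along both tray sides and less than 18 mm above the tray's underside (flat on the floor, not stacked or leaning), released and at rest (x of silver_tube_mid in the frame of blue_tray between -0.056 and 0.056 m and y of silver_tube_mid in the frame of blue_tray between -0.056 and 0.056 m and z of silver_tube_mid in the frame of blue_tray between 0.004 and 0.018 m and linear speed of each of silver_tube, copper_bar, copper_disc, brass_bar, brass_disc below 0.02 m/s and angular speed of each of silver_tube, copper_bar, copper_disc, brass_bar, brass_disc below 0.3 rad/s and x of copper_bar_mid in the frame of green_tray between -0.056 and 0.056 m and y of copper_bar_mid in the frame of green_tray between -0.056 and 0.056 m and z of copper_bar_mid in the frame of green_tray between 0.004 and 0.018 m and x of copper_disc_mid in the frame of green_tray between -0.056 and 0.056 m and y of copper_disc_mid in the frame of green_tray between -0.056 and 0.056 m and z of copper_disc_mid in the frame of green_tray between 0.004 and 0.018 m and x of brass_bar_mid in the frame of red_tray between -0.056 and 0.056 m and y of brass_bar_mid in the frame of red_tray between -0.056 and 0.056 m and z of brass_bar_mid in the frame of red_tray between 0.004 and 0.018 m and x of brass_disc_mid in the frame of red_tray between -0.056 and 0.056 m and y of brass_disc_mid in the frame of red_tray between -0.056 and 0.056 m and z of brass_disc_mid in the frame of red_tray between 0.004 and 0.018 m); the robot touches nothing.
It fails at once if the amber jar is shifted by more than 30 mm or tipped by more than 0.4 rad (distance of jar from where it was at the start of the episode above 0.03 m or angle between jar's own z axis and vertical above 0.4 rad).
It fails at once if the bur stand is shifted by more than 30 mm or tipped by more than 0.4 rad (distance of bur_stand from where it was at the start of the episode above 0.03 m or angle between bur_stand's own z axis and vertical above 0.4 rad).
It also fails if it takes over 120 s, if anything falls off the work surface, if the arm or the gripper's body presses on something with over 40 N, if the wrist force passes 120 N, or if a joint passes its speed limit or range.

## Working session

There is one attempt and no reset: what is moved stays moved. The work goes in short steps, Python scripts to look and compute and a shell command to move; the robot and the scene stay as the last step left them, time stands still between calls to the robot, and variables do not carry over. Pictures are saved under pics/ and viewed, at most 14 in all, crops included, and the job is handed in when it is done.

```bash
ls; mkdir -p pics
python3 - <<'E'
from plant import robot, read_camera
import cv2
s=robot.read_state(); print(s['t'],s['tool_pos'],s['orientation'],s['opening'])
for n in('top','scene'):
    c=read_camera(n); cv2.imwrite(f'pics/{n}0.png',c['image'])
    print(n,c['K'].tolist(),c['extrinsics'].round(4).tolist())
E
```

```text
pics
0.0 [ 0.22893997 -0.55399793  0.2176107 ] [-3.07974888e+00 -6.11133999e-01  3.37350046e-04] 0.0926642197616513
top [[382.3872883153601, 0.0, 322.2327674671411], [0.0, 382.3872883153601, 202.81068905968607], [0.0, 0.0, 1.0]] [[0.0241, -0.9993, 0.0275, -0.0182], [-0.9921, -0.0273, -0.1222, 0.5369], [0.1228, -0.0243, -0.9921, 0.8717], [0.0, 0.0, 0.0, 1.0]]
scene [[433.1608306642929, 0.0, 314.3154526274181], [0.0, 433.1608306642929, 198.72827594418135], [0.0, 0.0, 1.0]] [[-0.621, 0.7838, 0.0004, 0.3286], [0.6671, 0.5289, -0.5246, -0.3503], [-0.4114, -0.3256, -0.8513, 1.3024], [0.0, 0.0, 0.0, 1.0]]
```

View pics/top0.png

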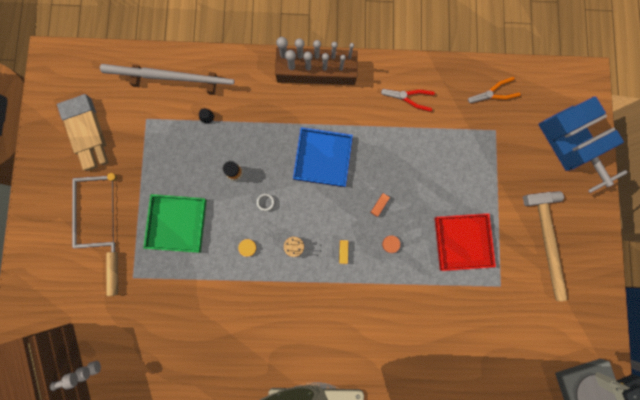

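View pics/scene0.png

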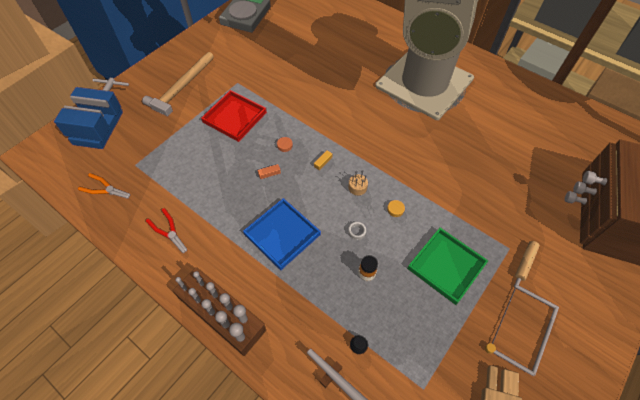

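The top view shows the silver ring at (265,202), copper bar at (381,205), copper disc at (392,244), brass bar at (344,251) and brass disc at (247,248). The jar is at (231,170) and the bur stand at (293,247). The trays are green (176,223), blue (323,157) and red (465,242).

```bash
cat > h.py <<'E'
import numpy as np, cv2
from plant import robot, read_camera
from scipy.spatial.transform import Rotation as R
def cast(c,uv,z,T=None):
    """pixel(s) -> world points on plane z; T = camera-to-world"""
    T=np.linalg.inv(c['extrinsics']) if T is None else T
    p=cv2.undistortPoints(np.float64(uv).reshape(-1,1,2),c['K'],None)[:,0]
    d=np.c_[p,np.ones(len(p))]@T[:3,:3].T
    return (T[:3,3]+d*((z-T[2,3])/d[:,2:]))
def wrist():
    s=robot.read_state(); c=read_camera('wrist')
    T=np.eye(4); T[:3,:3]=R.from_rotvec(s['orientation']).as_matrix(); T[:3,3]=s['tool_pos']
    return s,c,T@c['mount']
def rect(c,m,z,T=None):
    """min-area rectangle of largest blob in mask, on plane z: centre, size, long-axis angle deg"""
    k=max(cv2.findContours(m.astype(np.uint8),cv2.RETR_EXTERNAL,cv2.CHAIN_APPROX_NONE)[0],key=cv2.contourArea)
    P=cast(c,k[:,0],z,T)[:,:2]
    b=cv2.boxPoints(cv2.minAreaRect((P*1000).astype(np.float32)))
    e=[b[1]-b[0],b[2]-b[1]]; e.sort(key=np.linalg.norm)
    return b.mean(0).round(1),np.linalg.norm(e,axis=1).round(1),round(np.degrees(np.arctan2(e[1][1],e[1][0]))%180,1)
E
python3 - <<'E'
from h import *
c=read_camera('top'); hsv=cv2.cvtColor(c['image'],cv2.COLOR_BGR2HSV); H,S,V=cv2.split(hsv)
def win(m,u,v,r):
    w=np.zeros_like(m); w[v-r:v+r,u-r:u+r]=1; return m&w
it={'silver':((S<60)&(V>165),265,202,14,.016),'cbar':(S>110,381,205,16,.018),'cdisc':(S>110,392,244,14,.014),'bbar':(S>110,344,251,16,.018),'bdisc':(S>110,247,248,14,.014),
'jar':(V<60,231,170,12,.06),'bur':(S>60,293,247,15,.028),'blue':(S>110,323,157,36,.02),'green':(S>110,176,223,36,.02),'red':(S>110,465,242,36,.02)}
for n,(m,u,v,r,z) in it.items(): print(n,*rect(c,win(m,u,v,r),z))
s,c,T=wrist(); cv2.imwrite('pics/w0.png',c['image']); print(c['K'][0],c['mount'].round(3).tolist())
E
```

```text
silver [537.6 132.7] [38.3 38.8] 2.6
cbar [ 539.1 -144. ] [20.9 56.5] 148.7
cdisc [ 444.7 -171. ] [38.1 41.1] 91.4
bbar [424.2 -57.2] [21. 55.] 177.7
bdisc [428.1 172.1] [40.1 40.1] 2.6
jar [607.2 209.1] [32.4 34.9] 48.0
bur [434.2  60.4] [46.6 49.2] 91.4
blue [653.1  -2.9] [129.9 131.2] 173.4
green [481.8 342.4] [128.5 132.2] 87.2
red [ 454.9 -348.1] [130.8 136.7] 95.3
[293.24592724   0.         315.40158682] [[0.0, -0.956, -0.292, 0.083], [1.0, 0.0, 0.001, -0.0], [-0.001, -0.292, 0.956, -0.166], [0.0, 0.0, 0.0, 1.0]]
```

```bash
python3 -m inch '[309,687,-60,0,65,309,687,-60,0,65,309,687,-60,0,65,309,687,-60,0,65,309,687,-60,0,65,309,687,-60,0,65,309,687,-60,0,65,309,687,-60,0,65,309,687,-60,0,65,309,687,-60,0,65]' 30
```

```text
t: 1.03
tool_pos: [0.3998, -0.1738, 0.1855]
orientation: [3.081, 0.611, 0.001]
force: [0.9, -0.1, -0.3]
opening: 0.0604
gripper_force: 0.0
```

```bash
python3 -m inch '[138,306,-26,0,65,138,306,-26,0,65,138,306,-26,0,65,138,306,-26,0,65,138,306,-26,0,65,138,306,-26,0,65,138,306,-26,0,65,138,306,-26,0,65,138,306,-26,0,65,138,306,-26,0,65]'
python3 - <<'E'
from h import *
s,c,T=wrist(); cv2.imwrite('pics/w1.png',c['image']); print(s['tool_pos'])
H,S,V=cv2.split(cv2.cvtColor(c['image'],cv2.COLOR_BGR2HSV))
w=np.linalg.inv(T)@np.array([.5376,.1327,.016,1]); p=c['K']@w[:3]; print(p[:2]/p[2])
E
```

```text
t: 1.87
tool_pos: [0.5373, 0.1325, 0.1585]
orientation: [-3.08, -0.617, 0.003]
force: [-0.2, -0.2, 0.3]
opening: 0.0602
gripper_force: 0.0
[0.53727628 0.13247345 0.15849619]
[315.45028431 189.99707871]
```

View pics/w1.png

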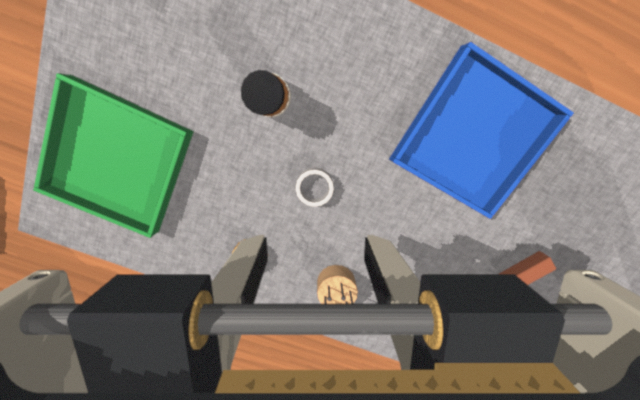

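The ring centre sits at (315,188) in the wrist view, against a predicted (315,190), so the calibration is good. The space around it is clear.

```bash
python3 -m inch '[0,0,-40,0,65,0,0,-80,0,65,0,0,-115,0,65,0,0,-140,0,65,0,0,-154,0,65,0,0,-154,0,65,0,0,-154,0,20,0,0,-154,0,20,0,0,-154,0,20,0,0,-154,0,20]' 30
```

```text
t: 2.75
tool_pos: [0.5388, 0.1302, 0.0074]
orientation: [3.081, 0.611, 0.004]
force: [-0.9, -1.8, 5.6]
opening: 0.0407
gripper_force: 30.0
```

```bash
python3 -m inch '[0,0,40,0,20,0,0,60,0,20,115,-135,60,0,20,115,-135,60,0,20,115,-135,60,0,20,115,-135,60,0,20,115,-135,60,0,20,115,-135,60,0,20,115,-135,60,0,20,115,-135,60,0,20]'
```

```text
t: 3.58
tool_pos: [0.6517, -0.0038, 0.0655]
orientation: [-3.081, -0.612, 0.001]
force: [0.3, 0.6, -0.8]
opening: 0.0405
gripper_force: 30.0
```

```bash
python3 -m inch '[0,0,-30,0,20,0,0,-45,0,20,0,0,-52,0,20,0,0,-53,0,20,0,0,-53,0,65,0,0,-53,0,65,0,0,-53,0,65,0,0,-53,0,65,0,0,-20,0,65,0,0,20,0,65]'; python3 -m inch '[0,0,40,0,65,0,0,80,0,65,0,0,80,0,65]';  python3 - <<'E'
from h import *
s,c,T=wrist(); cv2.imwrite('pics/w2.png',c['image'][:, :]); print(s['tool_pos'])
E
```

```text
t: 4.42
tool_pos: [0.6488, -0.0044, 0.0817]
orientation: [-3.079, -0.611, 0.013]
force: [0.3, -1.3, 0.2]
opening: 0.0605
gripper_force: 0.0
t: 4.67
tool_pos: [0.6578, -0.0052, 0.1773]
orientation: [3.077, 0.611, 0.024]
force: [1.5, -0.4, 1.9]
opening: 0.0605
gripper_force: 0.0
[ 0.65777704 -0.00515971  0.177283  ]
```

View pics/w2.png

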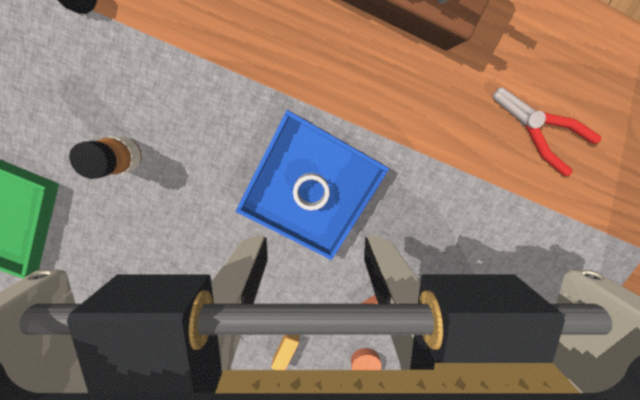

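The silver ring, at (311,191), lies in the blue tray. Next is the copper bar, turning −54°.

```bash
python3 -m inch '[-116,-139,-75,-54,50,-116,-139,-75,-54,50,-116,-139,-75,-54,50,-116,-139,-75,-54,50,-116,-139,-75,-54,50,-116,-139,-75,-54,50,-116,-139,-75,-54,50,-116,-139,-75,-54,50,-116,-139,-75,-54,50,-116,-139,-75,-54,50]'
python3 - <<'E'
from h import *
s,c,T=wrist(); print(s['tool_pos'], R.from_rotvec(s['orientation']).as_matrix()[:,1])
H,S,V=cv2.split(cv2.cvtColor(c['image'],cv2.COLOR_BGR2HSV))
m=(S>110)&(H<14); w=np.linalg.inv(T)@np.array([.539,-.144,.018,1]); p=c['K']@w[:3]; u,v=(p[:2]/p[2]).astype(int); print(u,v)
k=np.zeros_like(m); k[v-60:v+60,u-60:u+60]=1
print(rect(c,m&k,.018,T))
E
```

```text
t: 5.55
tool_pos: [0.536, -0.1436, 0.0899]
orientation: [-3.024, 0.85, 0.002]
force: [0.5, -0.6, 0.0]
opening: 0.0462
gripper_force: 0.0
[ 0.53604341 -0.14362886  0.08990006] [-5.21210504e-01 -8.53428132e-01  1.82254646e-04]
314 208
(array([ 541.5, -144.6], dtype=float32), array([18.9, 56.6], dtype=float32), np.float32(147.9))
```

```bash
python3 -m inch '[4,-1,-38,0,50,4,-1,-65,0,50,4,-1,-85,0,50,4,-1,-85,0,50,4,-1,-85,0,5,4,-1,-85,0,5,4,-1,-85,0,5,4,-1,-85,0,5,4,-1,-85,0,5,4,-1,-60,0,5]' 30;  python3 -m inch '[0,0,40,0,5,0,0,80,0,5,0,0,80,0,5,0,0,80,0,5]'
```

```text
t: 6.43
tool_pos: [0.5367, -0.1434, 0.0262]
orientation: [-3.023, 0.854, 0.013]
force: [-0.7, 0.1, -2.5]
opening: 0.0194
gripper_force: 30.0
t: 6.77
tool_pos: [0.543, -0.1457, 0.1143]
orientation: [3.023, -0.854, 0.011]
force: [0.7, -0.3, -2.4]
opening: 0.0196
gripper_force: 30.0
```

```bash
python3 -m inch '[-57,511,0,28,5,-57,511,0,28,5,-57,511,0,28,5,-57,511,0,28,5,-57,511,0,28,5,-57,511,0,28,5,-57,511,0,28,5,-57,511,0,28,5,-57,511,0,28,5,-57,511,0,28,5]';  python3 - <<'E'
from plant import robot
import numpy as np
s=robot.read_state(); print(s['dq'], s['q'])
E
```

```text
t: 7.6
tool_pos: [0.4922, 0.2708, 0.1083]
orientation: [3.139, -0.097, -0.005]
force: [0.8, -0.6, -2.1]
opening: 0.0197
gripper_force: 30.0
[ 0.86640905  0.46798093 -0.50222397 -0.0036907   0.02623354  0.86226587] [ 4.11703075e-01  1.10522743e-01  1.71523506e+00 -4.27460202e-05
  1.31913302e+00  2.04433448e+00]
```

```bash
python3 -m inch '[-11,96,0,0,5,-11,96,0,0,5,-11,96,0,0,5,-11,96,0,0,5,-11,96,0,0,5,-11,96,0,0,5]'
```

```text
t: 8.1
tool_pos: [0.4827, 0.3638, 0.109]
orientation: [3.138, -0.098, -0.003]
force: [0.4, -0.2, -2.0]
opening: 0.0199
gripper_force: 30.0
```

```bash
python3 -m inch '[0,2,-40,0,5,0,2,-75,0,5,0,2,-95,0,5,0,2,-99,0,5,0,2,-99,0,5,0,2,-99,0,33,0,2,-99,0,33,0,2,-99,0,33,0,2,-99,0,33,0,2,-60,0,33]';  python3 -m inch '[0,0,40,0,33,0,0,80,0,33,0,0,110,0,33,0,0,110,0,33]'
python3 - <<'E'
from h import *
s,c,T=wrist(); cv2.imwrite('pics/w3.png',c['image']); print(s['tool_pos'])
H,S,V=cv2.split(cv2.cvtColor(c['image'],cv2.COLOR_BGR2HSV)); print(rect(c,(S>110)&(H<14)&(np.arange(400)[:,None]<250),.022,T))
E
```

```text
t: 8.93
tool_pos: [0.4783, 0.3639, 0.0429]
orientation: [3.133, -0.098, -0.017]
force: [-0.7, 0.1, 0.1]
opening: 0.0308
gripper_force: 0.0
t: 9.27
tool_pos: [0.4874, 0.37, 0.1703]
orientation: [-3.132, 0.097, -0.018]
force: [0.8, 0.2, 1.1]
opening: 0.0305
gripper_force: 0.0
[0.48739093 0.36995656 0.17032341]
(array([556.4, 574.4], dtype=float32), array([256.2, 290.1], dtype=float32), np.float32(86.7))
```

View pics/w3.png

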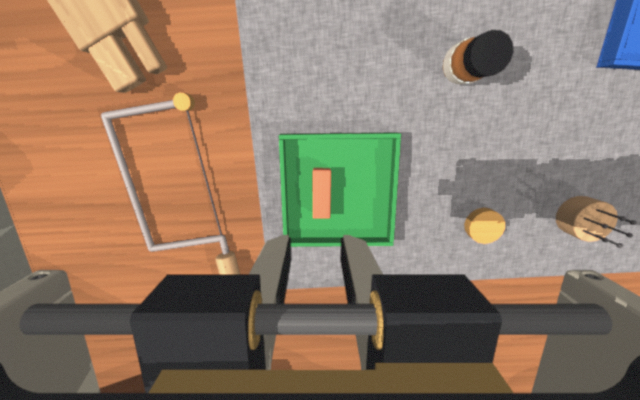

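The copper bar, at (321,193), lies flat in the left half of the green tray. Next is the copper disc, turning +90°.

```bash
python3 -m inch '[-38,-537,-60,90,65,-38,-537,-60,90,65,-38,-537,-60,90,65,-38,-537,-60,90,65,-38,-537,-60,90,65,-38,-537,-60,90,65,-38,-537,-60,90,65,-38,-537,-60,90,65,-38,-537,-60,90,65,-38,-537,-60,90,65]'
```

```text
t: 10.15
tool_pos: [0.4565, -0.01, 0.1175]
orientation: [-2.695, -1.614, 0.001]
force: [0.4, -0.1, -0.8]
opening: 0.0606
gripper_force: 0.0
```

```bash
python3 -m inch '[-11,-160,-20,25,65,-11,-160,-20,25,65,-11,-160,-20,25,65,-11,-160,-20,25,65,-11,-160,-20,25,65,-11,-160,-20,25,65,-11,-160,-20,25,65]';python3 - <<'E'
from h import *
s,c,T=wrist(); print(s['tool_pos'], R.from_rotvec(s['orientation']).as_matrix()[:,1])
H,S,V=cv2.split(cv2.cvtColor(c['image'],cv2.COLOR_BGR2HSV))
m=(S>110)&(H<14); w=np.linalg.inv(T)@np.array([.4447,-.171,.014,1]); p=c['K']@w[:3]; u,v=(p[:2]/p[2]).astype(int); print(u,v)
k=np.zeros_like(m); k[v-45:v+45,u-45:u+45]=1
print(rect(c,m&k,.014,T))
E
```

```text
t: 10.73
tool_pos: [0.4457, -0.1687, 0.0975]
orientation: [-2.29, -2.148, 0.001]
force: [-0.1, -0.3, 0.4]
opening: 0.0605
gripper_force: 0.0
[ 0.44571026 -0.16869951  0.09754512] [ 0.99795916 -0.06382955 -0.00181972]
313 209
(array([ 446. , -169.5], dtype=float32), array([39.7, 42.5], dtype=float32), np.float32(86.4))
```

```bash
python3 -m inch '[0,-1,-40,0,65,0,-1,-72,0,65,0,-1,-94,0,65,0,-1,-94,0,65,0,-1,-94,0,20,0,-1,-94,0,20,0,-1,-94,0,20,0,-1,-94,0,20,0,-1,-94,0,20,0,-1,-70,0,20]' 30;  python3 -m inch '[0,0,40,0,20,0,0,80,0,20,0,0,90,0,20,0,0,90,0,20]'
```

```text
t: 11.62
tool_pos: [0.4433, -0.1676, 0.0249]
orientation: [-2.283, -2.148, 0.004]
force: [-0.3, 0.2, -3.1]
opening: 0.0415
gripper_force: 30.0
t: 11.95
tool_pos: [0.4496, -0.1709, 0.1232]
orientation: [2.282, 2.148, 0.004]
force: [-0.4, 0.4, -1.3]
opening: 0.041
gripper_force: 30.0
```

```bash
python3 -m inch '[34,484,0,0,20,34,484,0,0,20,34,484,0,0,20,34,484,0,0,20,34,484,0,0,20,34,484,0,0,20,34,484,0,0,20,34,484,0,0,20,34,484,0,0,20,34,484,0,0,20]'
```

```text
t: 12.78
tool_pos: [0.4742, 0.2478, 0.116]
orientation: [-2.287, -2.152, 0.005]
force: [1.4, -0.7, -2.2]
opening: 0.0411
gripper_force: 30.0
```

```bash
python3 -m inch '[6,67,-20,0,20,6,67,-20,0,20,6,67,-50,0,20,6,67,-50,0,20,6,67,-50,0,20,6,67,-50,0,20]'
```

```text
t: 13.28
tool_pos: [0.4811, 0.3122, 0.0677]
orientation: [-2.288, -2.152, 0.004]
force: [0.4, -1.0, -1.4]
opening: 0.041
gripper_force: 30.0
```

```bash
python3 -m inch '[0,1,-35,0,20,0,1,-52,0,20,0,1,-59,0,20,0,1,-59,0,20,0,1,-59,0,60,0,1,-59,0,60,0,1,-59,0,60,0,1,-59,0,60,0,1,-59,0,60,0,1,-20,0,60]';  python3 -m inch '[0,0,40,0,60,0,0,80,0,60,0,0,110,0,60,0,0,110,0,60]'
python3 - <<'E'
from h import *
s,c,T=wrist(); cv2.imwrite('pics/w4.png',c['image']); print(s['tool_pos'])
E
```

```text
t: 14.12
tool_pos: [0.4765, 0.3112, 0.0413]
orientation: [-2.285, -2.151, 0.02]
force: [0.7, -0.4, -1.4]
opening: 0.0562
gripper_force: 0.0
t: 14.45
tool_pos: [0.486, 0.3165, 0.1678]
orientation: [2.285, 2.151, 0.02]
force: [0.2, 1.2, 0.4]
opening: 0.0558
gripper_force: 0.0
[0.48597025 0.31649158 0.16784365]
```

View pics/w4.png

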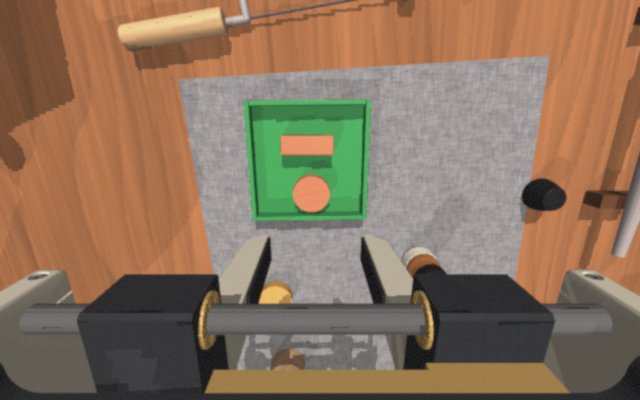

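The green tray holds the copper bar at (307,145) and the disc at (311,194), flat and side by side. Next is the brass disc.

```bash
python3 -m inch '[-55,-142,-70,0,65,-55,-142,-70,0,65,-55,-142,-70,0,65,-55,-142,-70,0,65,-55,-142,-70,0,65,-55,-142,-70,0,65,-55,-142,-70,0,65]';python3 - <<'E'
from h import *
s,c,T=wrist(); print(s['tool_pos'], R.from_rotvec(s['orientation']).as_matrix()[:,1])
H,S,V=cv2.split(cv2.cvtColor(c['image'],cv2.COLOR_BGR2HSV))
m=(S>110); w=np.linalg.inv(T)@np.array([.428,.172,.014,1]); p=c['K']@w[:3]; u,v=(p[:2]/p[2]).astype(int); print(u,v)
k=np.zeros_like(m); k[v-45:v+45,u-45:u+45]=1
print(rect(c,m&k,.014,T))
E
```

```text
t: 15.08
tool_pos: [0.4268, 0.1722, 0.0883]
orientation: [-2.289, -2.152, 0.0]
force: [0.7, 0.2, 0.3]
opening: 0.0603
gripper_force: 0.0
[0.4268172  0.17215266 0.08831959] [ 9.98101137e-01 -6.15956021e-02 -3.20191052e-04]
315 210
(array([428.9, 174.8], dtype=float32), array([40.4, 43.2], dtype=float32), np.float32(74.9))
```

```bash
python3 -m inch '[1,2,-38,0,65,1,2,-65,0,65,1,2,-85,0,65,1,2,-85,0,65,1,2,-85,0,20,1,2,-85,0,20,1,2,-85,0,20,1,2,-85,0,20,1,2,-85,0,20,1,2,-60,0,20]' 30;  python3 -m inch '[0,0,40,0,20,0,0,80,0,20,0,0,90,0,20,0,0,90,0,20]'
```

```text
t: 15.97
tool_pos: [0.4244, 0.1733, 0.0251]
orientation: [-2.285, -2.151, 0.01]
force: [0.0, -0.5, -1.9]
opening: 0.0406
gripper_force: 30.0
t: 16.3
tool_pos: [0.431, 0.175, 0.1231]
orientation: [2.285, 2.15, 0.012]
force: [1.0, -0.1, -0.6]
opening: 0.0411
gripper_force: 30.0
```

Run:
```python
from h import *
c=read_camera('top'); H,S,V=cv2.split(cv2.cvtColor(c['image'],cv2.COLOR_BGR2HSV))
m=(S>150)&((H<5)|(H>174)); k=np.zeros_like(m); k[205:280,428:502]=1
print(rect(c,m&k,.02)); cv2.imwrite('pics/red.png',cv2.resize(c['image'][150:290,280:520],None,fx=3,fy=3))
```

```text
(array([ 454.8, -348.2], dtype=float32), array([128.3, 134.1], dtype=float32), np.float32(95.1))
```

View pics/red.png

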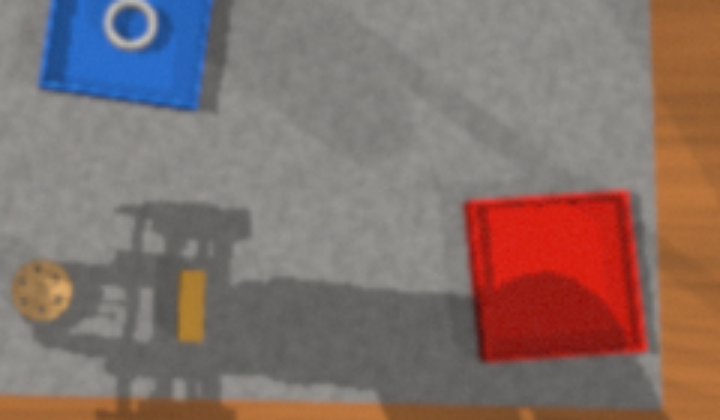

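```bash
python3 -m inch '[36,-491,0,8,20,36,-491,0,8,20,36,-491,0,8,20,36,-491,0,8,20,36,-491,0,8,20,36,-491,0,8,20,36,-491,0,8,20,36,-491,0,8,20,36,-491,0,8,20,36,-491,0,8,20]'
```

```text
t: 17.18
tool_pos: [0.4559, -0.2363, 0.1154]
orientation: [-2.129, -2.304, 0.001]
force: [1.3, 0.4, -1.4]
opening: 0.0408
gripper_force: 30.0
```

```bash
python3 -m inch '[7,-80,-20,0,20,7,-80,-20,0,20,7,-80,-50,0,20,7,-80,-50,0,20,7,-80,-50,0,20,7,-80,-50,0,20]'
```

```text
t: 17.68
tool_pos: [0.464, -0.3138, 0.0673]
orientation: [-2.129, -2.305, 0.0]
force: [-0.3, 0.7, -0.2]
opening: 0.0412
gripper_force: 30.0
```

```bash
python3 -m inch '[0,-2,-35,0,20,0,-2,-52,0,20,0,-2,-59,0,20,0,-2,-59,0,20,0,-2,-59,0,52,0,-2,-59,0,52,0,-2,-59,0,52,0,-2,-59,0,52,0,-2,-59,0,52,0,-2,-20,0,52]';  python3 -m inch '[0,0,40,0,52,0,0,80,0,52,0,0,110,0,52,0,0,110,0,52]'
python3 - <<'E'
from h import *
s,c,T=wrist(); cv2.imwrite('pics/w5.png',c['image']); print(s['tool_pos'])
E
```

```text
t: 18.52
tool_pos: [0.4602, -0.3133, 0.0415]
orientation: [-2.123, -2.298, 0.001]
force: [-0.0, 1.9, -0.9]
opening: 0.0482
gripper_force: 0.0
t: 18.85
tool_pos: [0.4685, -0.3201, 0.1677]
orientation: [2.123, 2.298, 0.001]
force: [0.8, -0.7, 0.6]
opening: 0.0484
gripper_force: 0.0
[ 0.46853674 -0.32007307  0.16770956]
```

View pics/w5.png

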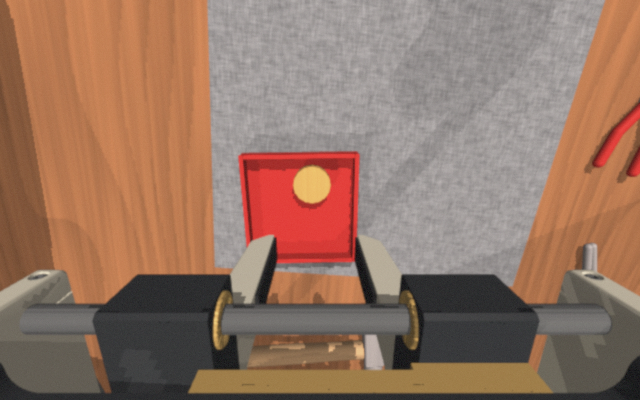

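The brass disc, at (312,184), lies flat in the red tray. Last is the brass bar.

```bash
python3 -m inch '[-40,260,-60,-97,45,-40,260,-60,-97,45,-40,260,-60,-97,45,-40,260,-60,-97,45,-40,260,-60,-97,45,-40,260,-60,-97,45,-40,260,-60,-97,45,-40,260,-60,-97,45,-40,260,-60,-97,45,-40,260,-60,-97,45]'
```

```text
t: 19.73
tool_pos: [0.4239, -0.0561, 0.0973]
orientation: [-3.068, -0.673, 0.003]
force: [-0.2, 0.3, 0.0]
opening: 0.0418
gripper_force: 0.0
```

```bash
python3 -m inch '[0,-1,-5,-27,45,0,-1,-5,-27,45,0,-1,-5,-27,45,0,-1,-5,-27,45,0,-1,-5,-27,45,0,-1,-5,-27,45]';python3 - <<'E'
from h import *
s,c,T=wrist(); print(s['tool_pos'], R.from_rotvec(s['orientation']).as_matrix()[:,1])
H,S,V=cv2.split(cv2.cvtColor(c['image'],cv2.COLOR_BGR2HSV))
m=(S>110); w=np.linalg.inv(T)@np.array([.424,-.057,.018,1]); p=c['K']@w[:3]; u,v=(p[:2]/p[2]).astype(int); print(u,v)
k=np.zeros_like(m); k[v-60:v+60,u-60:u+60]=1
print(rect(c,m&k,.018,T))
E
```

```text
t: 20.23
tool_pos: [0.4243, -0.058, 0.0928]
orientation: [-3.141, 0.05, 0.002]
force: [0.2, 0.2, -0.4]
opening: 0.0417
gripper_force: 0.0
[ 0.42428244 -0.0579812   0.0927787 ] [-3.19063035e-02 -9.99490816e-01 -3.09996771e-04]
314 210
(array([426.6, -56.8], dtype=float32), array([19.5, 56.7], dtype=float32), np.float32(179.2))
```

```bash
python3 -m inch '[1,1,-40,1,45,1,1,-70,1,45,1,1,-88,1,45,1,1,-88,1,45,1,1,-88,1,5,1,1,-88,1,5,1,1,-88,1,5,1,1,-88,1,5,1,1,-88,1,5,1,1,-65,1,5]' 30;  python3 -m inch '[0,0,40,0,5,0,0,80,0,5,0,0,90,0,5,0,0,90,0,5]'
```

```text
t: 21.12
tool_pos: [0.4229, -0.0564, 0.0258]
orientation: [-3.14, 0.027, 0.009]
force: [-0.8, -0.4, -2.7]
opening: 0.0198
gripper_force: 30.0
t: 21.45
tool_pos: [0.4291, -0.0579, 0.1231]
orientation: [3.139, -0.027, 0.013]
force: [0.8, 0.2, -1.7]
opening: 0.0197
gripper_force: 30.0
```

```bash
python3 -m inch '[16,-318,0,6,5,16,-318,0,6,5,16,-318,0,6,5,16,-318,0,6,5,16,-318,0,6,5,16,-318,0,6,5,16,-318,0,6,5,16,-318,0,6,5,16,-318,-40,6,5,16,-318,-40,6,5]'
```

```text
t: 22.28
tool_pos: [0.4377, -0.3735, 0.07]
orientation: [-3.131, -0.132, 0.012]
force: [-1.0, 2.1, -3.9]
opening: 0.0201
gripper_force: 30.0
```

```bash
python3 -m inch '[0,0,-10,0,5,0,0,-10,0,5,0,0,-10,0,5]'
```

```text
t: 22.53
tool_pos: [0.4418, -0.3741, 0.0683]
orientation: [-3.138, -0.138, 0.001]
force: [0.4, -0.2, -1.6]
opening: 0.0199
gripper_force: 30.0
```

```bash
python3 -m inch '[0,0,-35,0,5,0,0,-52,0,5,0,0,-59,0,5,0,0,-59,0,5,0,0,-59,0,31,0,0,-59,0,31,0,0,-59,0,31,0,0,-59,0,31,0,0,-59,0,31,0,0,-20,0,31]';  python3 -m inch '[0,0,40,0,31,0,0,80,0,31,0,0,110,0,31,0,0,110,0,31,0,0,110,0,31,0,0,110,0,31]'
python3 - <<'E'
from h import *
s,c,T=wrist(); cv2.imwrite('pics/w6.png',c['image']); print(s['tool_pos'])
c=read_camera('top');cv2.imwrite('pics/t6.png',c['image'])
E
```

```text
t: 23.37
tool_pos: [0.4375, -0.3707, 0.041]
orientation: [-3.128, -0.136, 0.014]
force: [-0.2, 1.1, -1.4]
opening: 0.0288
gripper_force: 0.0
t: 23.87
tool_pos: [0.4417, -0.375, 0.1582]
orientation: [-3.138, -0.137, 0.0]
force: [0.6, 0.6, 0.0]
opening: 0.0287
gripper_force: 0.0
[ 0.44173018 -0.37496317  0.15820863]
```

View pics/w6.png

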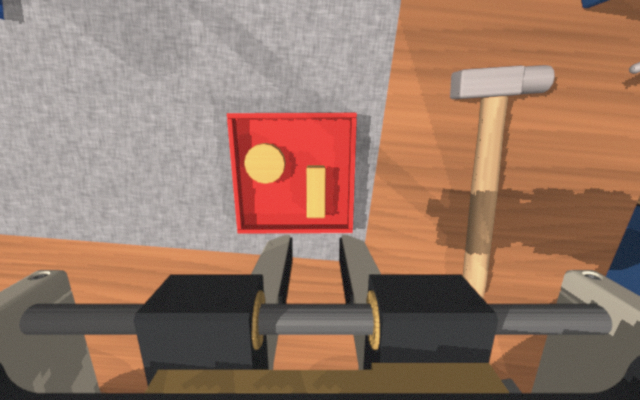

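View pics/t6.png

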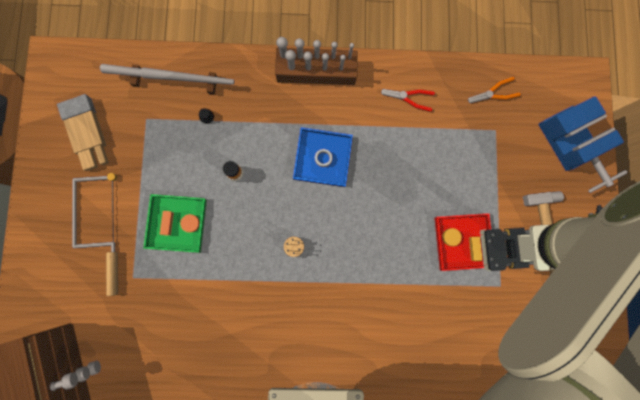

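The wrist view shows the brass disc (264,163) and bar (316,192) flat in the red tray. In the top view the silver is in blue and both copper pieces are in green. The jar (231,170) and stand (293,246) have not moved.

```bash
python3 -c "
from plant import job
print(job.close_job())"
```

```text
the job is handed in; nothing more can be done
None
```

The job is handed in at about 24 s: the silver went in first, and the final pictures show all five pieces flat in their trays, with the jar and bur stand unmoved; no verdict was returned.

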